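# Fold the bench trivet away

### The job

Fold the wooden bench trivet away, one bar at a time: first turn the outer bar back until it lies on top of the inner bar, leaving the inner bar standing out, and only then swing the folded pair fully home over its steel rail. Do not knock the white cup that stands just beyond the rail's end.

Things in the scene. Friction and masses are not known exactly. Their poses are not given: they have to be found in the camera images.
- mount: Steel rail screwed to the bench, 34 wide, 10 high, with a 30 mm high fence along its +x side. Origin: on the bench, on the inner bar's upright pivot axis; the rail runs from there along -y; z up. The inner bar (wood, 34 wide, top 24 mm up) turns level about it; starts 42 to 64 degrees out to the -x side, swings home anticlockwise from above to a stop along the rail; stays where left (0.25 N m).
- elbow_knob (a point): Upright steel knob, 26 mm across, 40 to 84 mm above the bench, fixed on the inner bar 180 mm from the rail's pivot, on the hinge axis joining the bars. Point: on its axis, 66 mm up. Axes of the inner bar: +y points back to the pivot, z up. It swings the inner bar, which carries the outer one along. Home: 180 mm along the rail's -y from the pivot.
- end_knob (a point): Upright round wooden peg, 20 mm across, 38 to 80 mm above the bench, at the outer bar's free end, 120 mm from the elbow knob. Point: on its axis, 66 mm up. The outer bar (wood, 30 wide, top 38 mm up) turns level about the elbow knob; starts 90 to 127 degrees open, folds anticlockwise from above to a stop on top of the inner bar, peg towards the pivot; stays where left (0.08 N m).
- cup: White ceramic cup without handle, 76 mm across, 70 mm high, loose on the bench beyond the rail's end, about 300 mm from the pivot (another like it stands in the tray). Origin: centre of its underside, z up. Not to be knocked: an outer bar still open could sweep into it.
Not all that is in view belongs to the job. There is more than one size of the mount; the one meant has the size given above.

How it is judged:
On the way:
1. the outer bar lies folded along the inner bar (end knob within about 20 mm, 10 degrees) while the inner bar still stands out from the rail (elbow knob 80 mm or more to its side) (x of end_knob in the frame of elbow_knob between -0.021 and 0.021 m and y of end_knob in the frame of elbow_knob above 0.1 m and x of elbow_knob in the frame of mount below -0.08 m), for 0.2 s.
At the end, for the whole second after the job is handed in: The inner bar lies home along the rail (elbow knob within 31 mm of its line, 10 degrees), the outer bar lies folded back along the inner bar (end knob within 21 mm of its line, 10 degrees), and the cup stands upright within 20 mm of where it was (x of elbow_knob in the frame of mount between -0.031 and 0.031 m and y of elbow_knob in the frame of mount below -0.15 m and x of end_knob in the frame of elbow_knob between -0.021 and 0.021 m and y of end_knob in the frame of elbow_knob above 0.1 m and distance of cup from where it was at the start of the episode below 0.02 m and angle between cup's own z axis and vertical below 0.2 rad); the robot touches nothing.
It fails at once if the inner bar is swung most of the way home (elbow knob within 60 mm of the rail's line) while the outer bar is still open (end knob more than 50 mm off the inner bar's line, or beyond square) (x of elbow_knob in the frame of mount above -0.06 m and (x of end_knob in the frame of elbow_knob above 0.05 m or y of end_knob in the frame of elbow_knob below 0.05 m)).
It fails at once if the cup is pushed more than 20 mm or tipped more than 11 degrees (not (distance of cup from where it was at the start of the episode below 0.02 m and angle between cup's own z axis and vertical below 0.2 rad)).
It also fails if it takes over 58 s, if anything falls off the work surface, if the arm or the gripper's body presses on something with over 40 N, if the wrist force passes 120 N, or if a joint passes its speed limit or range.

### The arm

A 6-joint arm with a two-finger parallel gripper is mounted at the origin on the work surface. World frame = base frame: x ahead of the robot, y to its left, z up, the work surface at z = 0. Lengths are in m, angles in rad, forces in N, time in s.
With the tool pointing down it reaches from about 0.25 to 0.85 m from the base axis. Payload 12.5 kg.
Tool frame: the origin (TCP) lies on the centre line of the jaws, within the pads' length; the fingertips stand 22 mm ahead of it and the grasp point (between the pads) lies 3 mm ahead of it; z points along the fingers, y is the line along which they close (so a half turn about z gives the same grasp; the last joint's range is limited). The gripper opens to 93 mm and grips with 3 to 60 N. Pads are 15 mm wide; open, the fingers measure 128 mm over their backs; the gripper's body (75 mm by 188 mm) begins 65 mm behind the grasp point.
Start: joints at [-1.256, 0.351, 1.652, -0, 1.139, -0.085], TCP at [0.214, -0.507, 0.241] pointing down, gripper open.
Joint ranges: [-2.75, 2.75], [-0.79, 2.1], [0.01, 2.65], [-1.57, 4.71], [0.07, 3.14], [-2.87, 2.87]. Speed limits (rad/s): [2.22, 2.22, 2.79, 3.14, 3.14, 3.14].

### API

Orientations are given as a rotation vector (axis times angle).
In Python, from plant import status, get_image, job gives the robot as it stands.
- The arm moves only by the shell command python3 -m crank 'ROWS' [FORCE]. ROWS is JSON, a list of rows, each an object of numbers: "rx", "ry", "rz": the turn, a rotation vector about the tool's x, y, z in degrees; "tx", "ty", "tz": the shift along the tool's x, y, z in cm; "jaw": the opening, from -1 (shut) to 1 (fully open), so that 0 is half open. In form: [{"rx": .., "ry": .., "rz": .., "tx": .., "ty": .., "tz": .., "jaw": ..}, ...]. A call has 1 to 5 rows; each row is the pose to reach, as a shift and turn from the pose commanded when the call began, along the tool's axes at that moment; what a row does not reach only later rows make up. A row lasts 1/10 s, in which the tool goes at most 50 mm and 8.59 degrees, less where a joint would pass 70% of its speed; a pose out of reach is approached as far as the arm can. A call with a gripper value outside its range is refused whole. The fingers move at their own pace and stop on an object; FORCE is the grip in N (left out, the last holds). Time passes only in rows, so rows that repeat a pose let the fingers close. It gives the time, the measured TCP pose, the force, the opening and the grip force at its end, in the units of the state.
- status.read_state(): the state, without advancing time (a new reading comes with each control period).
- get_image(name): name is "scene" or "top" or "wrist"; returns a dict with "color" (400x640x3 uint8, red, green, blue), "z_map" (400x640 float32, m along the optical axis (not along the pixel's ray), 0 where there is no reading), "vertical_fov" (degrees; the focal length in pixels is half the picture's height over the tangent of half this angle, whatever the lens; pixels are square), "cx", "cy" (the principal point, pixels), "world_from_camera" (4x4, takes a point from camera to world coordinates); the wrist camera has in their place "tool_from_camera" (4x4, takes a point from camera to tool coordinates, whose origin is the TCP and whose axes are the flange's). Camera axes: x right, y up, looking along -z (the intrinsics and any distortion apply to the point x, -y, -z); pixel columns grow to the right and rows downward; lengths in m; the calibration is good to about 2 mm. A picture is of the moment at which its call begins: read the wrist's pose just before it.
- job.hand_in(): hands the job in; it is judged then, once.
The state is a dict: "clock": time; "joints": joint angles; "dq": joint speeds; "effort": joint torques, N m; "position": TCP position; "eef_rot": TCP orientation; "ft_force": force on the tool from outside, world axes, zero at the start; "wrist_torque": the same for the moment, N m; "opening": finger opening in m; "grip_force": force on a finger pad.
Only numpy, scipy, OpenCV 4.12 (cv2) and the standard library are available. Lean on these libraries where they do the work, as an engineer would, in place of code of your own. Each camera call takes 0.05 s, during which the arm holds its last target. There are 200 camera calls.

## Working session

There is one attempt and no reset: what is moved stays moved. The work goes in short steps, Python scripts to look and compute and a shell command to move; the robot and the scene stay as the last step left them, time stands still between calls to the robot, and variables do not carry over. Pictures are saved under pics/ and viewed, at most 10 in all, crops included, and the job is handed in when it is done.

```bash
ls; mkdir -p pics; cat > h.py <<'E'
import numpy as np, cv2
from plant import status, get_image, job
from scipy.spatial.transform import Rotation as R
def grab(n):
    s=status.read_state(); im=get_image(n)
    if 'world_from_camera' in im: T=np.array(im['world_from_camera'])
    else:
        W=np.eye(4); W[:3,:3]=R.from_rotvec(s['eef_rot']).as_matrix(); W[:3,3]=s['position']
        T=W@np.array(im['tool_from_camera'])
    im['T']=T; h=im['color'].shape[0]
    im['f']=h/2/np.tan(np.radians(im['vertical_fov'])/2)
    return im
def ray(im,u,v):
    d=im['T'][:3,:3]@np.array([(u-im['cx'])/im['f'],-(v-im['cy'])/im['f'],-1]); return im['T'][:3,3],d
def onz(im,u,v,z):
    o,d=ray(im,u,v); return o+d*(z-o[2])/d[2]
def dep(im,u,v):
    o,d=ray(im,u,v); return o+d*im['z_map'][int(v),int(u)]
def save(im,n): cv2.imwrite('pics/'+n,cv2.cvtColor(im['color'],cv2.COLOR_RGB2BGR))
E
python3 - <<'E'
from h import *
for n in('top','scene'):
    im=grab(n); save(im,n+'0.png'); print(n,im['f'],im['cx'],im['cy'],im['T'].round(3).tolist(),[k for k in im])
print(status.read_state())
E
```

```text
pics
top 495.7612143548426 319.78345911424486 197.70404754728662 [[-0.001, 0.996, -0.085, 0.529], [-1.0, -0.003, -0.027, 0.026], [-0.027, 0.085, 0.996, 1.118], [0.0, 0.0, 0.0, 1.0]] ['color', 'z_map', 'vertical_fov', 'cx', 'cy', 'world_from_camera', 'T', 'f']
scene 468.7942014368485 323.1664578791517 201.59859556550825 [[-0.753, -0.445, 0.485, 1.082], [0.658, -0.53, 0.535, 0.578], [0.019, 0.722, 0.691, 0.764], [0.0, 0.0, 0.0, 1.0]] ['color', 'z_map', 'vertical_fov', 'cx', 'cy', 'world_from_camera', 'T', 'f']
{'clock': 0.1, 'joints': array([-1.25561319e+00,  3.51207012e-01,  1.65234947e+00,  1.06999663e-06,
        1.13912798e+00, -8.46161948e-02]), 'dq': array([ 1.35321384e-04, -1.43726848e-03, -2.01308378e-03, -3.36165526e-05,
        1.97247589e-04,  7.84097201e-04]), 'effort': array([ 5.16196123e-04, -4.98027170e+01, -2.85707384e+01,  7.00085191e-02,
        2.39374948e-02, -5.53583436e-05]), 'position': array([ 0.21400348, -0.50634228,  0.24014579]), 'eef_rot': array([-3.07796963e+00, -6.23613104e-01,  1.95690573e-04]), 'ft_force': array([ 0.00435282, -0.01631931,  0.38518131]), 'wrist_torque': array([ 0.02668447, -0.01960508,  0.00133982]), 'grip_force': 0.0, 'opening': 0.09292737146744856}
```

View pics/top0.png

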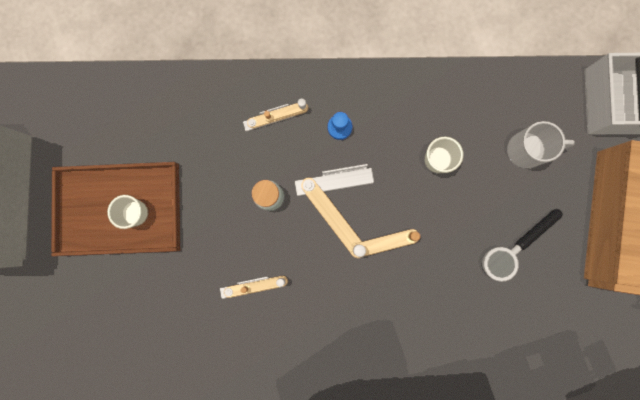

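View pics/scene0.png

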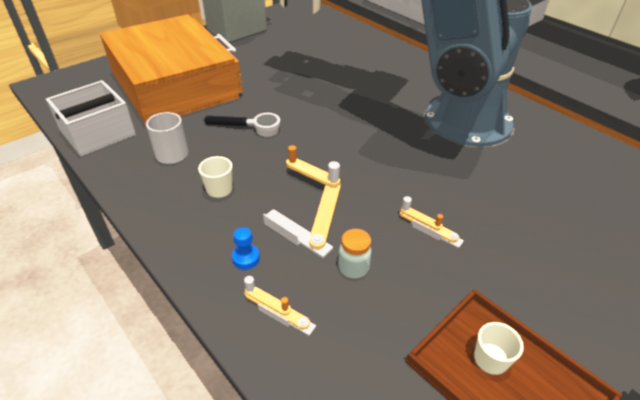

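The top view shows three trivets. The large open one has its pivot near (309,186), elbow knob (360,250) and end peg (414,236). Two small folded ones sit at (275,115) and (253,287). White cups are at (444,155), beyond the rail, and (127,212), in the tray. The open one's pivot-to-elbow distance of about 82 px is roughly 180 mm, so it fits. The crop and measurements below should confirm it.

```bash
python3 - <<'E'
from h import *
im=grab('top')
c=im['color'][60:310,210:480]; cv2.imwrite('pics/crop1.png',cv2.cvtColor(cv2.resize(c,None,fx=2.2,fy=2.2,interpolation=cv2.INTER_CUBIC),cv2.COLOR_RGB2BGR))
for n,(u,v,z) in dict(pivot=(309,186,.024),elbow=(360,250,.084),end=(414,236,.08),railend=(373,177,.01),cup=(444,155,.07),s1piv=(250,124,.024),s1knob=(302,103,.06),s2knob=(282,283,.06),s2piv=(226,293,.02),jar=(266,190,.09),blue=(341,120,.09)).items():
    print(n,onz(im,u,v,z).round(3),dep(im,u,v).round(3))
s=grab('scene'); 
for n,(u,v,z) in dict(elbow=(335,168,.084),end=(292,151,.08),pivot=(317,240,.024)).items(): print(n,onz(s,u,v,z).round(3),dep(s,u,v).round(3))
E
```

```text
pivot [0.648 0.08  0.024] [0.647 0.08  0.031]
elbow [ 0.508 -0.029  0.084] [ 0.508 -0.029  0.085]
end [ 0.537 -0.141  0.08 ] [ 0.537 -0.141  0.079]
railend [ 0.669 -0.063  0.01 ] [ 0.671 -0.064 -0.002]
cup [ 0.708 -0.209  0.07 ] [ 0.719 -0.224  0.005]
s1piv [0.789 0.213 0.024] [0.791 0.214 0.017]
s1knob [0.826 0.094 0.06 ] [0.827 0.094 0.058]
s2knob [0.438 0.135 0.06 ] [0.438 0.136 0.057]
s2piv [0.412 0.263 0.02 ] [0.412 0.263 0.018]
jar [0.633 0.167 0.09 ] [0.633 0.168 0.083]
blue [0.78  0.009 0.09 ] [0.782 0.009 0.085]
elbow [ 0.512 -0.014  0.084] [ 0.512 -0.014  0.084]
end [ 0.545 -0.13   0.08 ] [ 0.541 -0.134  0.076]
pivot [0.65  0.085 0.024] [0.652 0.088 0.029]
```

View pics/crop1.png

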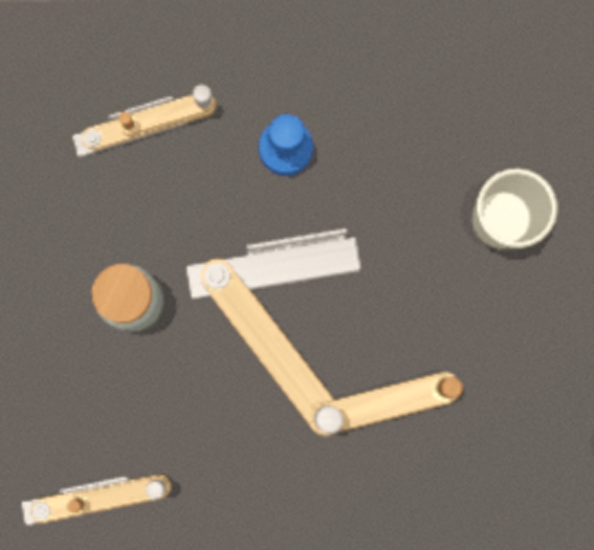

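The crop confirms it. Both small trivets, with bars about 125 mm long, are already folded. The open one has a 177 mm inner bar and a 116 mm outer bar, which match the sizes given. The cup just beyond its rail is at crop (515,208). I'll plan the approach above the peg.

```bash
cat >> h.py <<'E'
PIV=np.array([.648,.080]); RAIL=np.array([.158,-.987])
def plan(goals,pos=None,rot=None):
    """goals: (x,y,z,yaw of tool y, deg); prints tx,ty,tz (cm), rx,ry,rz (deg) from the current tool pose"""
    s=status.read_state(); p=s['position']; M=R.from_rotvec(s['eef_rot'])
    print('t',round(s['clock'],2),'pos',p.round(4),'yaw_y',np.degrees(np.arctan2(*M.as_matrix()[[1,0],1])).round(1),'F',s['ft_force'].round(1),'open',round(s['opening'],4))
    for x,y,z,a in goals:
        a=np.radians(a); Y=np.array([np.cos(a),np.sin(a),0]); Z=np.array([0,0,-1.])
        G=R.from_matrix(np.c_[np.cross(Y,Z),Y,Z])
        print((M.inv().apply(np.array([x,y,z])-p)*100).round(2),np.degrees((M.inv()*G).as_rotvec()).round(1))
def arc(c,r,angs,z,off=90): return [(c[0]+r*np.cos(np.radians(a)),c[1]+r*np.sin(np.radians(a)),z,a+off) for a in angs]
E
python3 - <<'E'
from h import *
plan([(.537,-.141,.16,14.5)])
E
```

```text
t 0.2 pos [ 0.214  -0.5065  0.2403] yaw_y -67.1 F [ 0.4 -0.9  0.1] open 0.0929
[ 43.97 -21.09   8.05] [ -0.   -0.  -81.6]
```

```bash
python3 -m crank '[{"tx":20,"ty":-10,"tz":3,"rz":-40,"jaw":0},{"tx":20,"ty":-10,"tz":3,"rz":-40,"jaw":0},{"tx":20,"ty":-10,"tz":3,"rz":-40,"jaw":0},{"tx":20,"ty":-10,"tz":3,"rz":-40,"jaw":0},{"tx":20,"ty":-10,"tz":3,"rz":-40,"jaw":0}]' 10
python3 - <<'E'
from h import *
plan([(.537,-.141,.16,14.5)])
E
```

```text
t 0.2 pos [ 0.214  -0.5065  0.2403] yaw_y -67.1 F [ 0.4 -0.9  0.1] open 0.0929
[ 43.97 -21.09   8.05] [ -0.   -0.  -81.6]schema error: expected keys rx, ry, rz, tx, ty, tz, jaw
```

All keys are needed in every row.

```bash
python3 -m crank '[{"rx":0,"ry":0,"rz":-40,"tx":20,"ty":-10,"tz":3,"jaw":0},{"rx":0,"ry":0,"rz":-40,"tx":20,"ty":-10,"tz":3,"jaw":0},{"rx":0,"ry":0,"rz":-40,"tx":20,"ty":-10,"tz":3,"jaw":0},{"rx":0,"ry":0,"rz":-40,"tx":20,"ty":-10,"tz":3,"jaw":0},{"rx":0,"ry":0,"rz":-40,"tx":20,"ty":-10,"tz":3,"jaw":0}]' 10
python3 - <<'E'
from h import *
plan([(.537,-.141,.16,14.5)])
E
```

```text
clock: 0.7
position: [0.3608, -0.3339, 0.2101]
eef_rot: [-2.673, -1.649, -0.0]
ft_force: [0.1, -0.7, 0.8]
opening: 0.0577
grip_force: 0.0
t 0.7 pos [ 0.3608 -0.3339  0.2101] yaw_y -26.7 F [ 0.1 -0.7  0.8] open 0.0577
[25.14  7.1   5.03] [ -0.   -0.1 -41.2]
```

```bash
python3 -m crank '[{"rx":0,"ry":0,"rz":-41,"tx":25,"ty":7,"tz":5,"jaw":0},{"rx":0,"ry":0,"rz":-41,"tx":25,"ty":7,"tz":5,"jaw":0},{"rx":0,"ry":0,"rz":-41,"tx":25,"ty":7,"tz":5,"jaw":0},{"rx":0,"ry":0,"rz":-41,"tx":25,"ty":7,"tz":5,"jaw":0},{"rx":0,"ry":0,"rz":-41,"tx":25,"ty":7,"tz":5,"jaw":0}]' 10
python3 -m crank '[{"rx":0,"ry":0,"rz":0,"tx":0,"ty":0,"tz":0,"jaw":0},{"rx":0,"ry":0,"rz":0,"tx":0,"ty":0,"tz":0,"jaw":0}]'
python3 - <<'E'
from h import *
plan([(.537,-.141,.068,14.5)])
w=grab('wrist'); save(w,'w1.png')
hsv=cv2.cvtColor(w['color'],cv2.COLOR_RGB2HSV)
print(w['T'].round(3).tolist())
def proj(p):
    q=w['T'][:3,:3].T@(np.array(p)-w['T'][:3,3]); return (w['cx']-w['f']*q[0]/q[2], w['cy']+w['f']*q[1]/q[2])
print(proj([.537,-.141,.08]),proj([.508,-.029,.084]),proj([.648,.08,.024]))
E
```

```text
clock: 1.2
position: [0.5271, -0.1546, 0.163]
eef_rot: [1.929, 2.48, -0.0]
ft_force: [0.6, -0.1, -0.2]
opening: 0.0469
grip_force: 0.0
clock: 1.4
position: [0.5261, -0.1556, 0.1629]
eef_rot: [-1.934, -2.475, 0.001]
ft_force: [-0.3, 0.3, -0.2]
opening: 0.0466
grip_force: 0.0
t 1.4 pos [ 0.5261 -0.1556  0.1629] yaw_y 14.0 F [-0.3  0.3 -0.2] open 0.0466
[1.15 1.42 9.49] [-0.  -0.  -0.5]
[[0.97, -0.234, -0.065, 0.509], [0.243, 0.935, 0.258, -0.084], [0.0, -0.266, 0.964, 0.307], [0.0, 0.0, 0.0, 1.0]]
(np.float64(335.45370693151773), np.float64(196.06321349492993)) (np.float64(337.2819511753729), np.float64(1.215952811071844)) (np.float64(573.5395197552283), np.float64(-92.99934925861007))
```

View pics/w1.png

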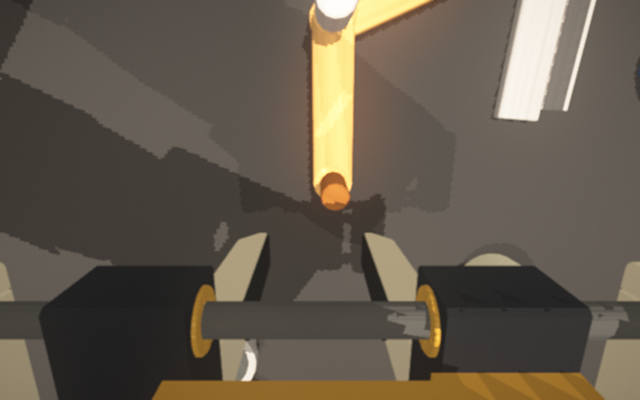

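The wrist view shows the peg top at (335,196), exactly where the measured point projects, with the elbow knob at (336,2). The jaws stand across the bar, so I'll shift, descend over the peg and close lightly around it.

```bash
python3 -m crank '[{"rx":0,"ry":0,"rz":0,"tx":1.15,"ty":1.4,"tz":0,"jaw":0},{"rx":0,"ry":0,"rz":0,"tx":1.15,"ty":1.4,"tz":3,"jaw":0},{"rx":0,"ry":0,"rz":0,"tx":1.15,"ty":1.4,"tz":6,"jaw":0},{"rx":0,"ry":0,"rz":0,"tx":1.15,"ty":1.4,"tz":9.5,"jaw":0},{"rx":0,"ry":0,"rz":0,"tx":1.15,"ty":1.4,"tz":9.5,"jaw":-0.4}]' 5
python3 -m crank '[{"rx":0,"ry":0,"rz":0,"tx":0,"ty":0,"tz":0,"jaw":-0.4},{"rx":0,"ry":0,"rz":0,"tx":0,"ty":0,"tz":0,"jaw":-0.4},{"rx":0,"ry":0,"rz":0,"tx":0,"ty":0,"tz":0,"jaw":-0.4}]'
python3 - <<'E'
from h import *
E0=np.array([.508,-.029])
plan(arc(E0,.117,[-75.5+8*k for k in range(1,6)],.068))
E
```

```text
clock: 1.95
position: [0.534, -0.1424, 0.0653]
eef_rot: [-1.936, -2.467, 0.003]
ft_force: [-0.2, -0.2, 0.7]
opening: 0.0424
grip_force: 0.0
clock: 2.25
position: [0.5376, -0.1424, 0.0701]
eef_rot: [1.935, 2.472, 0.001]
ft_force: [0.2, 0.0, -0.0]
opening: 0.0283
grip_force: 0.0
t 2.25 pos [ 0.5376 -0.1424  0.0701] yaw_y 13.9 F [ 0.2  0.  -0. ] open 0.0283
[0.15 1.6  0.21] [ 0.1  0.1 -8.6]
[0.5  3.2  0.22] [  0.1   0.1 -16.6]
[1.08 4.72 0.22] [  0.1   0.1 -24.6]
[1.86 6.16 0.22] [  0.1   0.1 -32.6]
[2.83 7.47 0.22] [  0.1   0.1 -40.6]
```

```bash
python3 -m crank '[{"rx":0,"ry":0,"rz":-8,"tx":0.15,"ty":1.6,"tz":0,"jaw":-0.4},{"rx":0,"ry":0,"rz":-16,"tx":0.5,"ty":3.2,"tz":0,"jaw":-0.4},{"rx":0,"ry":0,"rz":-24,"tx":1.1,"ty":4.7,"tz":0,"jaw":-0.4},{"rx":0,"ry":0,"rz":-32,"tx":1.85,"ty":6.15,"tz":0,"jaw":-0.4},{"rx":0,"ry":0,"rz":-40,"tx":2.8,"ty":7.5,"tz":0,"jaw":-0.4}]'
python3 - <<'E'
from h import *
im=grab('top'); save(im,'top1.png')
E0=np.array([.508,-.029])
plan(arc(E0,.117,[-35.5+8*k for k in range(1,6)],.070))
E
```

```text
clock: 2.75
position: [0.6038, -0.0965, 0.0696]
eef_rot: [0.965, 2.988, -0.0]
ft_force: [-0.8, -1.0, -0.0]
opening: 0.0281
grip_force: 0.4
t 2.8 pos [ 0.605  -0.0949  0.0697] yaw_y 54.7 F [0.6 2.2 0.6] open 0.0278
[ 0.13  1.36 -0.03] [ 0.1  0.1 -7.8]
[ 0.46  2.96 -0.03] [  0.1   0.1 -15.8]
[ 1.01  4.49 -0.03] [  0.    0.1 -23.8]
[ 1.77  5.94 -0.03] [  0.    0.1 -31.8]
[ 2.73  7.26 -0.03] [  0.    0.1 -39.8]
```

```bash
python3 -m crank '[{"rx":0,"ry":0,"rz":-8,"tx":0.15,"ty":1.4,"tz":0,"jaw":-0.4},{"rx":0,"ry":0,"rz":-16,"tx":0.45,"ty":3.0,"tz":0,"jaw":-0.4},{"rx":0,"ry":0,"rz":-24,"tx":1.0,"ty":4.5,"tz":0,"jaw":-0.4},{"rx":0,"ry":0,"rz":-32,"tx":1.75,"ty":5.9,"tz":0,"jaw":-0.4},{"rx":0,"ry":0,"rz":-40,"tx":2.7,"ty":7.25,"tz":0,"jaw":-0.4}]'
python3 - <<'E'
from h import *
im=grab('scene'); save(im,'scene1.png')
E0=np.array([.508,-.029])
plan(arc(E0,.117,[10,18,26,34,38],.070))
E
```

```text
clock: 3.3
position: [0.6243, -0.0221, 0.0695]
eef_rot: [-0.111, 3.138, -0.001]
ft_force: [0.6, -0.8, -0.4]
opening: 0.0282
grip_force: 0.5
t 3.35 pos [ 0.6241 -0.0199  0.0694] yaw_y 94.6 F [-0.7  1.9  0.1] open 0.0277
[-0.    1.13 -0.06] [-0.   0.1 -5.4]
[ 0.26  2.74 -0.06] [ -0.    0.1 -13.4]
[ 0.75  4.29 -0.06] [ -0.    0.1 -21.4]
[ 1.45  5.77 -0.06] [ -0.    0.1 -29.4]
[ 1.88  6.47 -0.06] [ -0.    0.1 -33.4]
```

View pics/scene1.png

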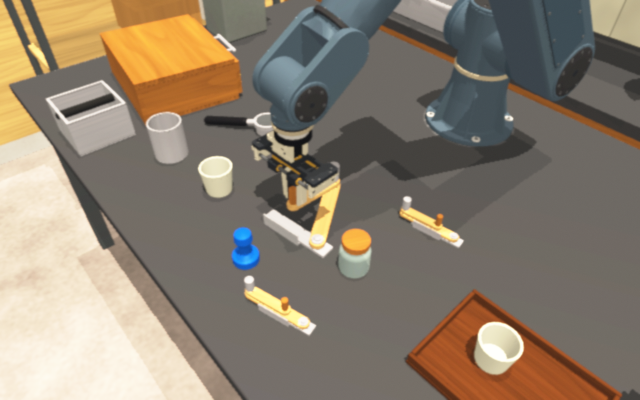

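The peg (292,195) is between the jaws, and the inner bar still stands out with its pivot at (317,240). I'll finish the fold with a few mm extra for the jaw slack.

```bash
python3 -m crank '[{"rx":0,"ry":0,"rz":-7,"tx":0.05,"ty":1.5,"tz":0,"jaw":-0.4},{"rx":0,"ry":0,"rz":-15,"tx":0.35,"ty":3.1,"tz":0,"jaw":-0.4},{"rx":0,"ry":0,"rz":-23,"tx":0.85,"ty":4.6,"tz":0,"jaw":-0.4},{"rx":0,"ry":0,"rz":-30,"tx":1.5,"ty":5.9,"tz":0,"jaw":-0.4},{"rx":0,"ry":0,"rz":-33,"tx":2.1,"ty":6.8,"tz":0,"jaw":-0.4}]'
python3 -m crank '[{"rx":0,"ry":0,"rz":0,"tx":0,"ty":0,"tz":0,"jaw":-0.4},{"rx":0,"ry":0,"rz":0,"tx":0,"ty":0,"tz":0,"jaw":0.1},{"rx":0,"ry":0,"rz":0,"tx":0,"ty":0,"tz":0,"jaw":0.1},{"rx":0,"ry":0,"rz":0,"tx":0,"ty":0,"tz":0,"jaw":0.1},{"rx":0,"ry":0,"rz":0,"tx":0,"ty":0,"tz":-8,"jaw":0.1}]'
python3 -m crank '[{"rx":0,"ry":0,"rz":0,"tx":-3,"ty":0,"tz":-10,"jaw":0.1},{"rx":0,"ry":0,"rz":0,"tx":-3,"ty":0,"tz":-10,"jaw":0.1},{"rx":0,"ry":0,"rz":0,"tx":-3,"ty":0,"tz":-10,"jaw":0.1}]'
python3 - <<'E'
from h import *
plan([])
w=grab('wrist'); save(w,'w2.png')
w=grab('top'); save(w,'top2.png')
E
```

```text
clock: 3.85
position: [0.5982, 0.0443, 0.0693]
eef_rot: [-0.993, 2.979, -0.001]
ft_force: [0.7, -0.6, -0.1]
opening: 0.0279
grip_force: 0.4
clock: 4.35
position: [0.5951, 0.0438, 0.1134]
eef_rot: [0.989, -2.971, -0.005]
ft_force: [-0.5, 0.3, 0.2]
opening: 0.0503
grip_force: 0.0
clock: 4.65
position: [0.6254, 0.0628, 0.2248]
eef_rot: [-0.99, 2.971, -0.005]
ft_force: [-0.1, 0.4, -0.1]
opening: 0.0515
grip_force: 0.0
t 4.65 pos [0.6254 0.0628 0.2248] yaw_y 126.9 F [-0.1  0.4 -0.1] open 0.0515
```

View pics/w2.png

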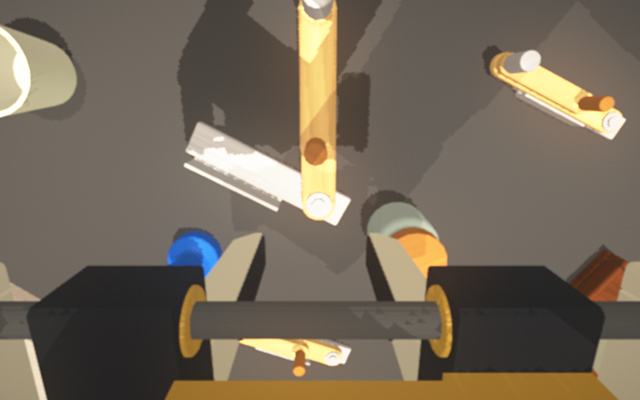

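The outer bar now lies on the inner bar: peg (315,150), elbow knob (316,3) and pivot (318,206) are in line, and the rail is still clear to the left. I'll measure these points and plan the swing at the elbow knob.

```bash
python3 - <<'E'
from h import *
w=grab('wrist')
p=onz(w,318,206,.03)[:2];e=onz(w,316,3,.084)[:2];k=onz(w,315,150,.08)[:2]
r0=onz(w,(340+320)/2,(190+223)/2,.01)[:2]
print('piv',p,'elb',e,'peg',k,'len',np.linalg.norm(e-p),np.linalg.norm(k-e))
y=(p-e)/np.linalg.norm(p-e); x=np.array([y[1],-y[0]]); print('peg in elbow x,y',(k-e)@x,(k-e)@y)
# rail ends: far end corners (203,122),(186,154) in picture
f=(onz(w,203,122,.01)+onz(w,186,154,.01))[:2]/2; d=(f-p); print('rail far',f,d/np.linalg.norm(d))
r=RAIL; mx=np.array([-r[1],r[0]]); print('elbow x in mount',(e-p)@mx,'ang',np.degrees(np.arctan2(*(e-p)[::-1])),'rail',np.degrees(np.arctan2(r[1],r[0])))
a=np.degrees(np.arctan2(*(e-p)[::-1]))
plan([(*e,.17,a+90-180),(*e,.17,a+90),(*e,.068,a+90-180)])
E
```

```text
piv [0.64474494 0.08172619] elb [ 0.5120465  -0.02067929] peg [0.59655928 0.04193826] len 0.1676178983356671 0.1051825453945535
peg in elbow x,y 0.002060161061461773 0.10516236775614243
rail far [ 0.66714047 -0.05465874] [ 0.16203811 -0.9867845 ]
elbow x in mount -0.14715343276790782 ang -142.342066236405 rail -80.90519502137599
t 4.8 pos [0.6218 0.062  0.2176] yaw_y 126.9 F [-0.1 -0.3 -1.4] open 0.0509
[13.74 -0.03  4.77] [ 0.  -0.  -0.8]
[13.74 -0.03  4.77] [-1.000e-01 -0.000e+00  1.792e+02]
[13.74 -0.04 14.97] [ 0.  -0.  -0.8]
```

Fold confirmed: the peg is on the bar's line to within 2 mm and the inner bar is still about 61° out. For the swing I turn the wrist half a turn to keep joint 6 in range, moving above the elbow knob on the way.

```bash
python3 -m crank '[{"rx":0,"ry":0,"rz":8,"tx":3,"ty":0,"tz":0,"jaw":0},{"rx":0,"ry":0,"rz":16,"tx":6,"ty":0,"tz":0,"jaw":0},{"rx":0,"ry":0,"rz":24,"tx":9,"ty":0,"tz":0,"jaw":0},{"rx":0,"ry":0,"rz":32,"tx":12,"ty":0,"tz":0,"jaw":0},{"rx":0,"ry":0,"rz":40,"tx":14,"ty":0,"tz":0,"jaw":0}]'
for i in 1 2; do :; done
python3 -m crank '[{"rx":0,"ry":0,"rz":8,"tx":0,"ty":0,"tz":0,"jaw":0},{"rx":0,"ry":0,"rz":16,"tx":0,"ty":0,"tz":0,"jaw":0},{"rx":0,"ry":0,"rz":24,"tx":0,"ty":0,"tz":0,"jaw":0},{"rx":0,"ry":0,"rz":32,"tx":0,"ty":0,"tz":0,"jaw":0},{"rx":0,"ry":0,"rz":40,"tx":0,"ty":0,"tz":0,"jaw":0}]'
python3 -m crank '[{"rx":0,"ry":0,"rz":8,"tx":0,"ty":0,"tz":0,"jaw":0},{"rx":0,"ry":0,"rz":16,"tx":0,"ty":0,"tz":0,"jaw":0},{"rx":0,"ry":0,"rz":24,"tx":0,"ty":0,"tz":0,"jaw":0},{"rx":0,"ry":0,"rz":32,"tx":0,"ty":0,"tz":0,"jaw":0},{"rx":0,"ry":0,"rz":40,"tx":0,"ty":0,"tz":0,"jaw":0}]'
python3 -m crank '[{"rx":0,"ry":0,"rz":8,"tx":0,"ty":0,"tz":0,"jaw":0},{"rx":0,"ry":0,"rz":16,"tx":0,"ty":0,"tz":0,"jaw":0},{"rx":0,"ry":0,"rz":24,"tx":0,"ty":0,"tz":0,"jaw":0},{"rx":0,"ry":0,"rz":32,"tx":0,"ty":0,"tz":0,"jaw":0},{"rx":0,"ry":0,"rz":40,"tx":0,"ty":0,"tz":0,"jaw":0}]'
python3 -m crank '[{"rx":0,"ry":0,"rz":8,"tx":0,"ty":0,"tz":0,"jaw":0},{"rx":0,"ry":0,"rz":16,"tx":0,"ty":0,"tz":0,"jaw":0},{"rx":0,"ry":0,"rz":18,"tx":0,"ty":0,"tz":0,"jaw":0},{"rx":0,"ry":0,"rz":18,"tx":0,"ty":0,"tz":0,"jaw":0}]'
python3 - <<'E'
from h import *
plan([(.508,-.029,.17,-52),(.506,-.027,.068,-52)])
w=grab('wrist'); save(w,'w3.png')
E
```

```text
clock: 5.3
position: [0.5077, -0.0228, 0.2163]
eef_rot: [-0.096, -3.136, -0.0]
ft_force: [-0.2, -0.3, 0.4]
opening: 0.0465
grip_force: 0.0
clock: 5.8
position: [0.5091, -0.022, 0.2164]
eef_rot: [-1.162, -2.915, 0.001]
ft_force: [-0.8, -0.4, -0.3]
opening: 0.0465
grip_force: 0.0
clock: 6.3
position: [0.5091, -0.0219, 0.2164]
eef_rot: [-2.089, -2.342, 0.003]
ft_force: [-0.3, -0.3, -0.7]
opening: 0.0468
grip_force: 0.0
clock: 6.8
position: [0.5091, -0.022, 0.2164]
eef_rot: [-2.765, -1.487, 0.005]
ft_force: [0.1, 0.5, -0.2]
opening: 0.0465
grip_force: 0.0
clock: 7.2
position: [0.5092, -0.022, 0.2166]
eef_rot: [-2.961, -1.044, 0.005]
ft_force: [0.1, -1.0, 0.7]
opening: 0.0465
grip_force: 0.0
t 7.2 pos [ 0.5092 -0.022   0.2166] yaw_y -51.2 F [ 0.1 -1.   0.7] open 0.0465
[-0.53  0.48  4.66] [-0.1  0.1  0.8]
[-0.53  0.23 14.86] [-0.1  0.1  0.8]
```

View pics/w3.png

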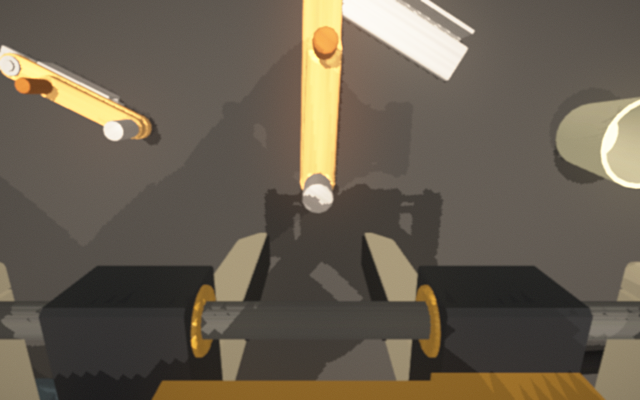

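The elbow knob top is at (318,198), with the peg (325,40) folded along the bar; the cup, at about (610,140), is clear. I'll measure the knob precisely.

```bash
python3 - <<'E'
from h import *
w=grab('wrist'); e=onz(w,318,198,.084); print(e, onz(w,325,40,.08))
plan([(*e[:2],.07,-51.2)])
E
```

```text
[ 0.50803497 -0.02593473  0.084     ] [0.60376732 0.04529311 0.08      ]
t 7.3 pos [ 0.5096 -0.0219  0.2172] yaw_y -51.0 F [ 0.2  0.1 -0.8] open 0.0463
[-0.35  0.24 14.72] [-0.1  0.1  0.2]
```

```bash
python3 -m crank '[{"rx":0,"ry":0,"rz":0,"tx":-0.35,"ty":0.25,"tz":4,"jaw":0},{"rx":0,"ry":0,"rz":0,"tx":-0.35,"ty":0.25,"tz":8,"jaw":0},{"rx":0,"ry":0,"rz":0,"tx":-0.35,"ty":0.25,"tz":12,"jaw":0},{"rx":0,"ry":0,"rz":0,"tx":-0.35,"ty":0.25,"tz":14.7,"jaw":0},{"rx":0,"ry":0,"rz":0,"tx":-0.35,"ty":0.25,"tz":14.7,"jaw":-0.25}]' 5
python3 -m crank '[{"rx":0,"ry":0,"rz":0,"tx":0,"ty":0,"tz":0,"jaw":-0.25},{"rx":0,"ry":0,"rz":0,"tx":0,"ty":0,"tz":0,"jaw":-0.25}]'
python3 - <<'E'
from h import *
P=np.array([.649,.081]); a0=np.degrees(np.arctan2(-.026-P[1],.508-P[0])); print(a0)
plan(arc(P,.179,[a0+5*k for k in range(1,6)],.07))
E
```

```text
clock: 7.8
position: [0.5067, -0.0257, 0.068]
eef_rot: [-2.959, -1.046, 0.01]
ft_force: [0.4, 0.7, 0.6]
opening: 0.0421
grip_force: 0.0
clock: 8.0
position: [0.5099, -0.0261, 0.0728]
eef_rot: [2.961, 1.046, 0.003]
ft_force: [0.7, -0.6, -0.2]
opening: 0.0352
grip_force: 0.0
-142.80640082923577
t 8.0 pos [ 0.5099 -0.0261  0.0728] yaw_y -51.1 F [ 0.7 -0.6 -0.2] open 0.0352
[-0.32  1.43  0.28] [ 0.1 -0.1 -3.3]
[-0.17  2.98  0.29] [ 0.1 -0.1 -8.3]
[0.12 4.52 0.29] [  0.1  -0.1 -13.3]
[0.55 6.02 0.29] [  0.1  -0.1 -18.3]
[1.1  7.48 0.3 ] [  0.1  -0.1 -23.3]
```

```bash
python3 -m crank '[{"rx":0,"ry":0,"rz":-3,"tx":-0.3,"ty":1.4,"tz":0,"jaw":-0.25},{"rx":0,"ry":0,"rz":-8,"tx":-0.15,"ty":3,"tz":0,"jaw":-0.25},{"rx":0,"ry":0,"rz":-13,"tx":0.1,"ty":4.5,"tz":0,"jaw":-0.25},{"rx":0,"ry":0,"rz":-18,"tx":0.55,"ty":6,"tz":0,"jaw":-0.25},{"rx":0,"ry":0,"rz":-23,"tx":1.1,"ty":7.5,"tz":0,"jaw":-0.25}]'
python3 - <<'E'
from h import *
P=np.array([.649,.081]); a0=-142.8+25
plan(arc(P,.179,[a0+5*k for k in range(1,6)],.07))
w=grab('scene'); save(w,'scene2.png')
E
```

```text
clock: 8.5
position: [0.5656, -0.0778, 0.073]
eef_rot: [2.69, 1.62, 0.002]
ft_force: [-1.4, 0.9, -0.2]
opening: 0.0348
grip_force: 0.7
t 8.5 pos [ 0.5656 -0.0778  0.073 ] yaw_y -27.9 F [-1.4  0.9 -0.2] open 0.0348
[0.11 1.53 0.3 ] [ 0.1 -0.  -5.1]
[0.32 3.08 0.31] [  0.1  -0.  -10.1]
[0.66 4.6  0.31] [  0.1  -0.  -15.1]
[1.13 6.09 0.31] [  0.1  -0.  -20.1]
[1.73 7.54 0.31] [  0.1  -0.  -25.1]
```

View pics/scene2.png

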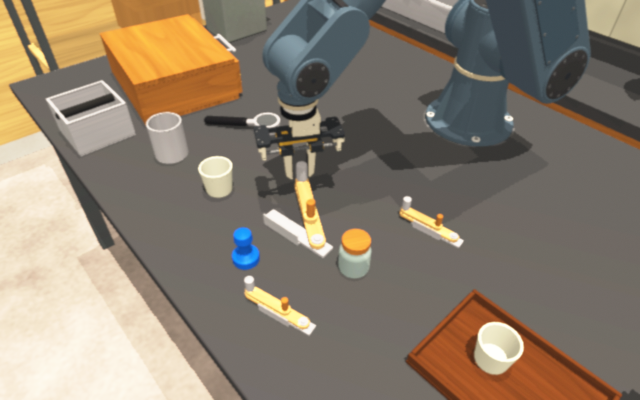

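The folded pair (peg 311,208; knob 301,172) swings together, and the cup (217,177) is untouched. I'll continue.

```bash
python3 -m crank '[{"rx":0,"ry":0,"rz":-5,"tx":0.1,"ty":1.5,"tz":0,"jaw":-0.25},{"rx":0,"ry":0,"rz":-10,"tx":0.3,"ty":3.1,"tz":0,"jaw":-0.25},{"rx":0,"ry":0,"rz":-15,"tx":0.65,"ty":4.6,"tz":0,"jaw":-0.25},{"rx":0,"ry":0,"rz":-20,"tx":1.15,"ty":6.1,"tz":0,"jaw":-0.25},{"rx":0,"ry":0,"rz":-25,"tx":1.75,"ty":7.5,"tz":0,"jaw":-0.25}]'
python3 - <<'E'
from h import *
P=np.array([.649,.081])
plan(arc(P,.179,[-90,-87,-84,-81,-80],.073))
E
```

```text
clock: 9.05
position: [0.6396, -0.0974, 0.0728]
eef_rot: [2.278, 2.162, 0.001]
ft_force: [-0.8, -0.4, -0.2]
opening: 0.0349
grip_force: 0.8
t 9.05 pos [ 0.6396 -0.0974  0.0728] yaw_y -3.0 F [-0.8 -0.4 -0.2] open 0.0349
[-0.01  0.94 -0.02] [ 0.1  0.  -3. ]
[ 0.07  1.87 -0.02] [ 0.1  0.  -6. ]
[ 0.19  2.8  -0.02] [ 0.1  0.  -9. ]
[ 0.36  3.72 -0.02] [  0.1   0.  -12. ]
[ 0.43  4.03 -0.02] [  0.1   0.  -13. ]
```

```bash
python3 -m crank '[{"rx":0,"ry":0,"rz":-3,"tx":0,"ty":1,"tz":0,"jaw":-0.25},{"rx":0,"ry":0,"rz":-6,"tx":0.1,"ty":1.9,"tz":0,"jaw":-0.25},{"rx":0,"ry":0,"rz":-9,"tx":0.2,"ty":2.8,"tz":0,"jaw":-0.25},{"rx":0,"ry":0,"rz":-12,"tx":0.35,"ty":3.6,"tz":0,"jaw":-0.25},{"rx":0,"ry":0,"rz":-12,"tx":0.4,"ty":4.1,"tz":0,"jaw":-0.25}]'
python3 -m crank '[{"rx":0,"ry":0,"rz":0,"tx":0,"ty":0,"tz":0,"jaw":-0.25}]'
python3 -c "
from h import *
w=grab('wrist'); save(w,'w4.png')"
```

```text
clock: 9.55
position: [0.6807, -0.0953, 0.0726]
eef_rot: [2.042, 2.386, 0.001]
ft_force: [-0.2, 0.5, 0.8]
opening: 0.0349
grip_force: 0.7
clock: 9.65
position: [0.6809, -0.0954, 0.0723]
eef_rot: [2.044, 2.384, 0.001]
ft_force: [-0.9, -1.1, 0.3]
opening: 0.0348
grip_force: 0.0
```

View pics/w4.png

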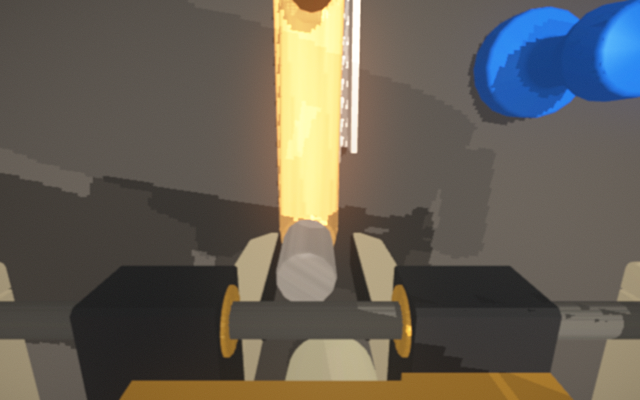

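The bar lies parallel to and against the fence, with the knob at (307,260) between the jaws. I'll open, lift away and check.

```bash
python3 -m crank '[{"rx":0,"ry":0,"rz":0,"tx":0,"ty":-0.4,"tz":0,"jaw":0},{"rx":0,"ry":0,"rz":0,"tx":0,"ty":-0.4,"tz":0,"jaw":0},{"rx":0,"ry":0,"rz":0,"tx":0,"ty":-0.4,"tz":0,"jaw":0},{"rx":0,"ry":0,"rz":0,"tx":0,"ty":-0.4,"tz":-4,"jaw":0},{"rx":0,"ry":0,"rz":0,"tx":0,"ty":-0.4,"tz":-8,"jaw":0}]'
python3 -m crank '[{"rx":0,"ry":0,"rz":0,"tx":0,"ty":-4,"tz":-6,"jaw":0},{"rx":0,"ry":0,"rz":0,"tx":0,"ty":-8,"tz":-8,"jaw":0},{"rx":0,"ry":0,"rz":0,"tx":0,"ty":-13,"tz":-8,"jaw":0},{"rx":0,"ry":0,"rz":0,"tx":0,"ty":-18,"tz":-8,"jaw":0},{"rx":0,"ry":0,"rz":0,"tx":0,"ty":-23,"tz":-8,"jaw":0}]'
python3 - <<'E'
from h import *
plan([])
im=grab('top'); c=im['color'][90:290,280:520]
cv2.imwrite('pics/crop2.png',cv2.cvtColor(cv2.resize(c,None,fx=3,fy=3,interpolation=cv2.INTER_CUBIC),cv2.COLOR_RGB2BGR))
E
```

```text
clock: 10.2
position: [0.6756, -0.096, 0.1514]
eef_rot: [-2.041, -2.385, 0.002]
ft_force: [0.8, -0.9, 0.2]
opening: 0.0459
grip_force: 0.0
clock: 10.7
position: [0.4595, -0.1298, 0.2317]
eef_rot: [2.042, 2.386, 0.001]
ft_force: [0.2, 0.2, 0.5]
opening: 0.0465
grip_force: 0.0
t 10.7 pos [ 0.4595 -0.1298  0.2317] yaw_y 8.9 F [0.2 0.2 0.5] open 0.0465
```

View pics/crop2.png

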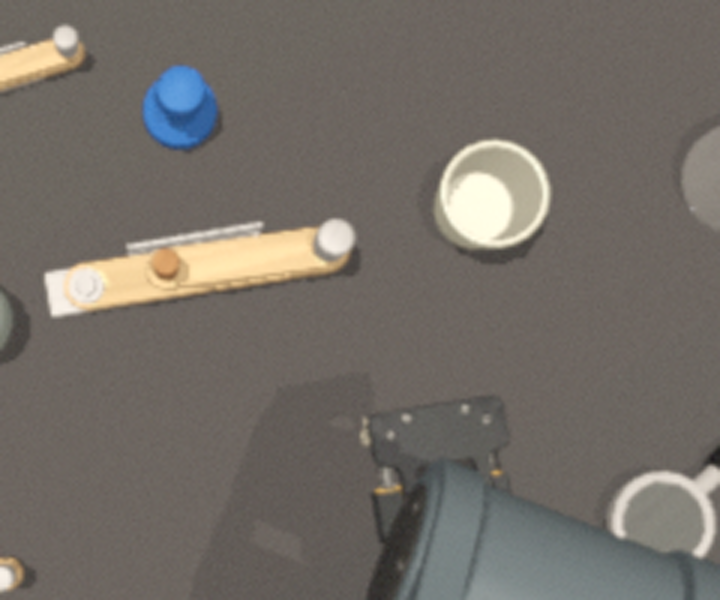

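The crop shows pivot (87,286), peg (165,263) and elbow knob (335,239) in line along the rail. The cup rim is centred at (495,193), which is full-picture (445,154), unchanged from the start. A quick numeric check, then I'll hand in if it's good.

```bash
python3 - <<'E'
from h import *
im=grab('top')
e=onz(im,391.7,169.7,.084)[:2];k=onz(im,335,177.7,.08)[:2];p=onz(im,309,185.3,.03)[:2]
mx=np.array([.987,.158]); ex,ey=(e-p)@mx,-(e-p)@RAIL
y=(p-e)/np.linalg.norm(p-e); x=np.array([y[1],-y[0]]); kx,ky=(k-e)@x,(k-e)@y
print(ex,ey,kx,ky)
if abs(ex)<.022 and ey<-.16 and abs(kx)<.015 and ky>.105: print(job.hand_in())
E
```

```text
-0.001869751291206536 -0.17796409997932566 0.00182246836715716 0.11985349790047063
the job is handed in; nothing more can be done
None
```

The job is handed in: the outer bar was folded onto the inner bar first, then the pair was swung home along the rail (both knobs within about 2 mm of their lines), and the cup still stands where it was.

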